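# Change the test bench over from the auxiliary supply to the mains

## Robot

A 6-joint arm with a two-finger parallel gripper is mounted at the origin on the work surface. World frame = base frame: x ahead of the robot, y to its left, z up, the work surface at z = 0. Lengths are in m, angles in degrees, forces in N, time in s.
With the tool pointing down it reaches from about 0.275 to 0.825 m from the base axis. Payload 5.2 kg.
Tool frame: the origin (TCP) lies on the centre line of the jaws, within the pads' length; the fingertips stand robot.tips_ahead ahead of it and the grasp point (between the pads) is the TCP (robot.tips_ahead is the distance from the TCP to the fingertips, in m); z points along the fingers, y is the direction in which the jaws open and shut (so a half turn about z gives the same grasp; the last joint's range is limited). The gripper opens to 93 mm and grips with 3 to 60 N. Pads are 15 mm wide; open, the fingers measure 128 mm over their backs; the gripper's body (75 mm by 188 mm) begins 65 mm behind the grasp point.
Start: joints at [-86.161, 14.817, 87.949, -0, 77.235, -11.62], TCP at [0.147, -0.53, 0.238] pointing down, gripper open.
Joint ranges: [-179.93, 179.93], [-52.35, 119.4], [10.71, 147.94], [-69.91, 249.91], [12.55, 155.21], [-178.61, 178.61]. Speed limits (degrees/s): [147.25, 147.25, 180, 180, 180, 180].

## Interface

Orientations are given as a 3x3 rotation matrix whose columns are the frame's x, y, z axes.
In Python, from station import robot gives the robot as it stands.
- The arm moves only by the tool jog_arm, never from a script. Its argument "plan" is a list of rows, each a list of 3 entries, a list of its own where there are three numbers: the shift along the tool's x, y, z in mm, then the turn, a rotation vector about the tool's x, y, z in degrees, then the closure, from 0 (fully open) to 1 (shut). A call has 1 to 8 rows; each row shifts and turns the pose as measured when the row begins, along the tool's axes as they then stand; what a row does not reach is not made up. A row lasts 1/8 s, in which the tool goes at most 62.5 mm and 10.7 degrees, less where a joint would pass 70% of its speed; a pose out of reach is approached as far as the arm can. A call with a gripper value outside its range is refused whole. The fingers move at their own pace and stop on an object; "squeeze" is the grip in N (left out, the last holds). Time passes only in rows, so rows that do not move let the fingers close. It gives the time, the measured TCP pose, the force and the opening at its end, in the units of the state.
- robot.get_obs(): the state, without advancing time (a new reading comes with each control period).
- robot.camera(name): name is "scene" or "top" or "wrist"; returns the picture (420x560x3 uint8, red, green, blue); there is no depth.
- robot.calibration(name): a dict with "K" (3x3 intrinsics, pixels), "R" (3x3) and "t" (3): a world point X has camera coordinates R X + t. Camera axes: x right, y down, z forward; pixel columns grow to the right and rows downward; lengths in m; the calibration is good to about 2 mm. A picture is of the moment at which its call begins: read the wrist's pose just before it. calibration takes no time and is no camera call; for the wrist camera it gives the pose at the moment of the call.
- robot.job_done(): hands the job in, once; it reports no verdict.
Trained networks look in the newest picture that a camera, given by its name, has taken for a name from the list of things; names that differ only in an ending like _2 or _b are one class to them, and where a whole thing is asked for, a point or a joint stands for the part that bears it (a point fixed in the world has none). Each returns a list of dicts, best first, with "confidence" (0 to 1); they miss things now and then, are a little off and sometimes report something else, mostly with a low value. They report only what shows in the picture. A call takes as long as a camera call.
- robot.spot_in(camera, target): "box" ([left, top, right, bottom] in pixels, round what is visible of it).
- robot.silhouettes(camera, target): "mask" (420x560 bool, what is visible of it) and "box" ([left, top, right, bottom] in pixels, round what is visible of it).
- robot.pinpoint(camera, target): "position" ([column, row] in pixels: a listed point, or the origin of a listed thing).
The state is a dict: "t": time; "joints": joint angles; "qd": joint speeds; "tau": joint torques, N m; "position": TCP position; "tcp_rot": TCP orientation; "force": force on the tool from outside, world axes, zero at the start; "moment": the same for the moment, N m; "finger_gap": finger opening in m.
Only numpy, scipy, OpenCV 4.12 (cv2) and the standard library are available. Lean on these libraries where they do the work, as an engineer would, in place of code of your own. Each camera call takes 0.05 s, during which the arm holds its last target. There are 200 camera calls.

## Task

Change the test bench over from the auxiliary supply to the mains at the low grey power console. First flip the steel toggle lever over to off, so that it leans towards the robot's side of the console; only then switch the mains on by pushing down the raised far half of the broad rocker until it snaps over. The narrow rocker runs the cooling fan: leave it on.

Things in the scene. Friction and masses are not known exactly. Their poses are not given: they have to be found in the camera images.
- aux (a joint): auxiliary supply switch: a bare steel bat-shaped toggle lever, 55 mm long and 14 mm thick near its tip, alone in the middle of an aluminium face plate. It is over-centre: 0 rad = on (as at the start, leans 0.4 rad away from the robot), 0.4 = upright, 0.8 = off (leans 0.4 rad towards the robot). A sideways push of about 3 N near the tip moves it, and past upright it snaps over by itself
- aux_pivot (a point): point on the hinge axis of the steel toggle lever, fixed to the face plate, 4 mm above the plate and 68 mm above the table. x points across the console away from the robot, along the way the lever swings (off = tip at -x, on = tip at +x); y is the hinge axis, z is up. The tip stands 51 mm above this point and 21 mm to the side at either end of the swing. The nut round its foot is 24 mm across and ends 3 mm above this point
- mains (a joint): mains switch: the broad black rocker, 60 mm long by 40 mm wide, a shallow V in profile, in a grey collar. It is over-centre: 0 rad = off (as at the start, near half level, far half raised by 0.4 rad), 0.2 = half-way, 0.4 = on (far half level, near half raised). About 5 N down on the far half, 20 mm from the middle, starts it, and past half-way it snaps over by itself
- mains_mid (a point): middle of the broad rocker's top, on the line where its two halves meet, fixed to the face plate, 74 mm above the table and 10 mm above the plate; the collar's rim is 3 mm below it. x points along the rocker away from the robot, y along its hinge axis, z up. The raised half's end stands 12 mm above this point, 28 mm along x; a half that is down lies level at this point's height
- fan (a joint): cooling fan switch, a bystander: the narrow black rocker, 32 mm long by 14 mm wide, on a face plate of its own. 0 rad = on (as at the start, near half raised), 0.4 = off. It is to stay on. The console is 190 by 490 by 60 mm high, and its four face plates (lever, broad rocker, narrow rocker, meter with knob) of 110 by 86 mm lie side by side 90 mm apart in any order; nothing on it stands higher than the lever

How it is judged:
By the outcome, as a careful person would: the job done as asked, in the order asked, and still so for the second after the job is handed in, with the robot touching nothing.
It also fails if it takes over 34 s, if anything falls off the work surface, if the arm or the gripper's body presses on something with over 40 N, if the wrist force passes 120 N, or if a joint passes its speed limit or range.

## Working session

There is one attempt and no reset: what is moved stays moved. The work goes in short steps, Python scripts to look and compute and a tool call to move; the robot and the scene stay as the last step left them, time stands still between calls to the robot, and variables do not carry over. Pictures are saved under pics/ and viewed, about 8 in all and at most 12, crops included, and the job is handed in when it is done.

Besides the shell and the picture viewer there is one more tool, called after "Call:" as name([rows], argument=value, ...), one row to a line, values as JSON. jog_arm: Moves the arm, as the interface text tells. Its arguments: {"type":"object","properties":{"plan":{"type":"array"},"squeeze":{"type":"number"}},"required":["plan"]}

```bash
mkdir -p pics; ls; cat > h.py <<'E'
import numpy as np, cv2
from station import robot
def ray(cam,px):
    c=robot.calibration(cam);K,R,t=map(np.array,(c["K"],c["R"],c["t"]))
    d=R.T@np.linalg.solve(K,[px[0],px[1],1.]);return -R.T@t,d
def at_z(cam,px,z):
    o,d=ray(cam,px);return o+d*(z-o[2])/d[2]
def proj(cam,X):
    c=robot.calibration(cam);p=np.array(c["K"])@(np.array(c["R"])@X+np.array(c["t"]));return p[:2]/p[2]
def save(n,im): cv2.imwrite(f"pics/{n}.png",cv2.cvtColor(im,cv2.COLOR_RGB2BGR))
E
python3 - <<'E'
from h import *
print(robot.tips_ahead); s=robot.get_obs(); print(s["t"],s["position"],np.round(s["tcp_rot"],3).tolist(),s["finger_gap"])
ims=[]
for c in("scene","top"):
    ims.append(robot.camera(c))
    for n,z in(("aux_pivot",.068),("mains_mid",.074),("fan",.07)):
        for r in robot.pinpoint(c,n)[:2]: print(c,n,np.round(r["position"],1),round(r["confidence"],2),np.round(at_z(c,r["position"],z),4))
save("a",cv2.resize(np.hstack(ims),(1120,420))[:, :560]);save("b",ims[1])
E
```

```text
pics
0.019
0.0 [ 0.14660052 -0.52958949  0.23682073] [[0.964, 0.267, -0.0], [0.267, -0.964, 0.002], [0.0, -0.002, -1.0]] 0.09346666585568118
scene aux_pivot [176.  312.5] 0.65 [ 0.5256 -0.2055  0.068 ]
scene mains_mid [251.4 233.3] 0.63 [ 0.5077 -0.0334  0.074 ]Traceback (most recent call last):
  File "<stdin>", line 7, in <module>
ValueError: it knows: aux_pivot, mains_mid
```

```bash
python3 - <<'E'
from h import *
ims=[]
for c in("scene","top"):
    im=robot.camera(c);ims.append(im)
    for n,z in(("aux_pivot",.068),("mains_mid",.074)):
        for r in robot.pinpoint(c,n)[:2]: print(c,n,np.round(r["position"],1),round(r["confidence"],2),np.round(at_z(c,r["position"],z),4))
    try:
        for n in("aux","mains","fan"):
            for r in robot.spot_in(c,n)[:2]: print(c,n,np.round(r["box"]),round(r["confidence"],2))
    except Exception as e: print(e)
save("scene",ims[0]);save("top",ims[1])
E
```

```text
scene aux_pivot [175.8 310.9] 0.64 [ 0.5234 -0.2041  0.068 ]
scene mains_mid [250.3 229. ] 0.63 [ 0.5004 -0.0288  0.074 ]
scene mains [228. 212. 271. 245.] 0.71
scene fan [206. 259. 226. 284.] 0.7
top aux_pivot [404.6 215.7] 0.72 [ 0.5252 -0.2082  0.068 ]
top mains_mid [308.  234.2] 0.69 [ 0.5012 -0.0291  0.074 ]
top aux [403. 193. 412. 216.] 0.47
top mains [295. 217. 323. 254.] 0.59
```

View pics/scene.png

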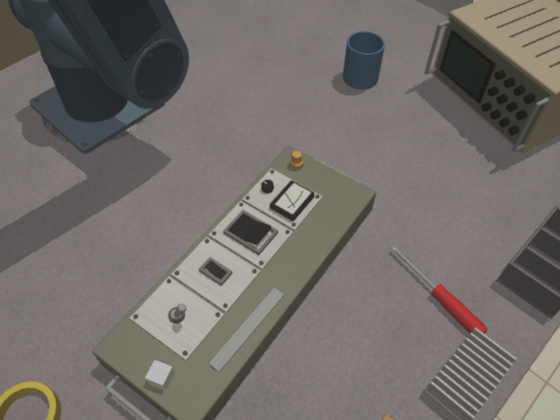

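View pics/top.png

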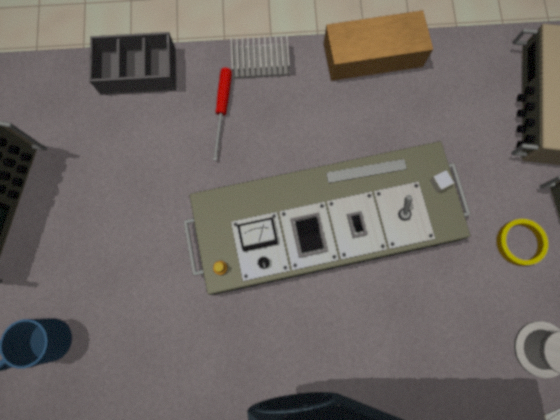

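Scene view: lever at (176,311), narrow rocker at (216,271), broad rocker at (250,230), meter beyond at (292,200). Top view: lever at (405,208), leaning up (away from the robot), and broad rocker at (309,235). The two cameras agree to within 4 mm and console yaw is about 7.6°. I'll align, close and approach.

Call:
jog_arm([
  [[0,0,0],[0,0,7.9],1],
  [[52,-30,0],[0,0,0],1],
  [[52,-30,0],[0,0,0],1],
  [[52,-30,0],[0,0,0],1],
  [[52,-30,0],[0,0,0],1],
  [[52,-30,0],[0,0,0],1],
  [[52,-30,0],[0,0,0],1],
  [[0,0,0],[0,0,0],1],
], squeeze=10)

```text
t: 1.75
position: [0.4415, -0.3078, 0.2378]
tcp_rot: [[0.992, 0.123, 0.002], [0.123, -0.992, -0.003], [0.002, 0.003, -1.0]]
force: [-1.1, -0.6, 0.4]
finger_gap: 0.0173
```

```bash
cat > look.py <<'E'
from h import *
import sys
s=robot.get_obs();p=np.array(s["position"]);T=np.array(s["tcp_rot"]);print(s["t"],np.round(p,4),np.round(T,3).tolist(),np.round(s["force"],1),s["finger_gap"])
im=robot.camera("wrist")
for n,z in(("aux_pivot",.068),("mains_mid",.074)):
    for r in robot.pinpoint("wrist",n)[:1]: print(n,np.round(r["position"],1),round(r["confidence"],2),np.round(at_z("wrist",r["position"],z),4))
save(sys.argv[1],im)
E
python3 look.py w1
```

```text
1.75 [ 0.4415 -0.3078  0.2378] [[0.992, 0.123, 0.002], [0.123, -0.992, -0.003], [0.002, 0.003, -1.0]] [-1.1 -0.6  0.4] 0.01728804685915787
```

View pics/w1.png

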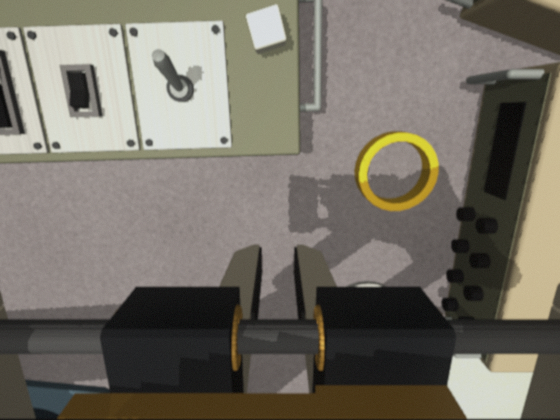

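Wrist view: lever nut at about (180,88), tip at (159,55) leaning away, narrow rocker at (81,91). The fingers are still closing. The network missed the pivot here, so I'll back-project these pixels myself.

```bash
python3 - <<'E'
from h import *
print(at_z("wrist",(180,88),.068))
a=[at_z("wrist",p,.064) for p in((133,33),(218,29),(223,141),(144,147))];print(np.round(a,4), np.mean(a,0))
for u,v in((0,3),(1,2)):
  d=a[u]-a[v];print(np.degrees(np.arctan2(d[1],d[0])))
d=a[1]-a[0];print(np.degrees(np.arctan2(d[1],d[0]))+90)
E
```

```text
[ 0.52531657 -0.21160384  0.068     ]
[[ 0.5663 -0.1679  0.064 ]
 [ 0.5784 -0.242   0.064 ]
 [ 0.482  -0.2532  0.064 ]
 [ 0.4673 -0.1777  0.064 ]] [ 0.5234926  -0.21019872  0.064     ]
5.642524672928071
6.639162256818894
9.262844044095786
```

Call:
jog_arm([
  [[36,-22,0],[0,0,0],1],
  [[36,-22,0],[0,0,0],1],
  [[36,-22,0],[0,0,0],1],
  [[36,-22,0],[0,0,0],1],
  [[0,0,0],[0,0,0],1],
  [[0,0,30],[0,0,0],1],
  [[0,0,20],[0,0,0],1],
  [[0,0,0],[0,0,0],1],
])

```text
t: 2.9
position: [0.5651, -0.2225, 0.1865]
tcp_rot: [[0.996, 0.093, -0.002], [0.093, -0.996, -0.009], [-0.003, 0.009, -1.0]]
force: [-0.2, 0.0, 0.7]
finger_gap: 0.0001
```

```bash
python3 look.py w2
```

```text
2.9 [ 0.5651 -0.2225  0.1865] [[0.996, 0.093, -0.002], [0.093, -0.996, -0.009], [-0.003, 0.009, -1.0]] [-0.2  0.   0.7] 7.589315569098034e-05
aux_pivot [254.5 242.9] 0.78 [ 0.5313 -0.2064  0.068 ]
mains_mid [ 47.9 259.6] 0.75 [ 0.5025 -0.0283  0.074 ]
```

View pics/w2.png

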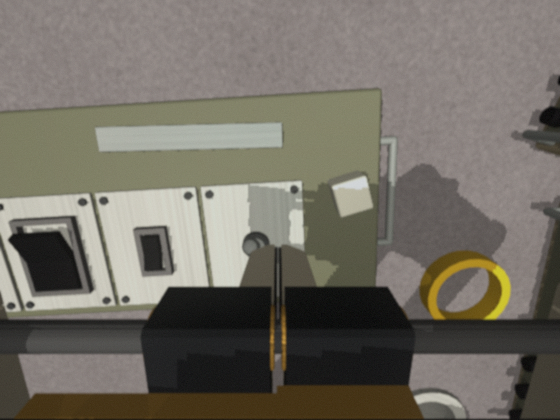

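Call:
jog_arm([
  [[15,-21,0],[0,0,-2.2],1],
  [[0,0,0],[0,0,0],1],
  [[0,0,20],[0,0,0],1],
  [[0,0,0],[0,0,0],1],
])

```text
t: 3.55
position: [0.5808, -0.2037, 0.1732]
tcp_rot: [[0.992, 0.13, 0.008], [0.13, -0.991, -0.016], [0.006, 0.017, -1.0]]
force: [-0.3, -0.2, -0.1]
finger_gap: 0.0003
```

Call:
jog_arm([
  [[0,0,25],[0,0,0],1],
  [[0,-3,20],[0,0,0],1],
  [[0,0,10],[0,0,0],1],
  [[0,0,0],[0,0,0],1],
])

```text
t: 4.05
position: [0.5826, -0.2055, 0.1222]
tcp_rot: [[0.992, 0.127, 0.014], [0.127, -0.992, -0.021], [0.011, 0.023, -1.0]]
force: [0.4, 0.7, -0.2]
finger_gap: 0.0006
```

Call:
jog_arm([
  [[-5,-6,5],[1.3,-0.6,0],1],
  [[-9,0,0],[0,0,0],1],
  [[-8,0,0],[0,0,0],1],
  [[-8,0,0],[0,0,0],1],
  [[0,0,0],[0,0,0],1],
])

```text
t: 4.68
position: [0.5528, -0.2046, 0.1205]
tcp_rot: [[0.992, 0.127, 0.008], [0.127, -0.992, -0.002], [0.008, 0.003, -1.0]]
force: [1.6, 1.5, -1.0]
finger_gap: 0.0006
```

Call:
jog_arm([
  [[-8,0,1],[0,0,0],1],
  [[-7,0,1],[0,0,0],1],
  [[-6,0,0],[0,0,0],1],
  [[0,0,0],[0,0,0],1],
])

```text
t: 5.18
position: [0.5299, -0.2073, 0.1176]
tcp_rot: [[0.992, 0.127, 0.007], [0.127, -0.992, -0.001], [0.006, 0.002, -1.0]]
force: [3.1, 0.8, 0.6]
finger_gap: 0.0003
```

Call:
jog_arm([
  [[15,0,0],[0,0,0],1],
  [[10,0,-10],[0,0,0],1],
  [[0,0,-35],[0,0,0],1],
  [[0,0,-35],[0,0,0],1],
  [[0,-35,0],[0,0,0],1],
  [[0,-45,0],[0,0,0],1],
  [[0,-40,0],[0,0,0],1],
  [[0,0,0],[0,0,0],1],
])

```text
t: 6.18
position: [0.5444, -0.0818, 0.2038]
tcp_rot: [[0.992, 0.128, 0.006], [0.128, -0.992, -0.003], [0.006, 0.003, -1.0]]
force: [-0.3, -0.5, -0.6]
finger_gap: 0.0005
```

```bash
python3 look.py w3; python3 - <<'E'
from h import *
t=robot.camera("top");s=robot.camera("scene");w=cv2.cvtColor(cv2.imread("pics/w3.png"),4)
a=cv2.resize(t[150:290,180:480],(600,280));b=cv2.resize(s[150:360,100:380],(373,280))
m=np.zeros((580,760,3),np.uint8);m[:280,:373]=b;m[:280,373:]=cv2.resize(t[160:270,270:440],(387,280));m[280:,:400]=cv2.resize(w,(400,300));save("m1",m)
E
```

```text
6.175 [ 0.5444 -0.0818  0.2038] [[0.992, 0.128, 0.006], [0.128, -0.992, -0.003], [0.006, 0.003, -1.0]] [-0.3 -0.5 -0.6] 0.0004951805858830977
aux_pivot [406.4 234.9] 0.72 [ 0.5293 -0.2073  0.068 ]
mains_mid [216.3 247.1] 0.83 [ 0.4978 -0.0348  0.074 ]
```

View pics/m1.png

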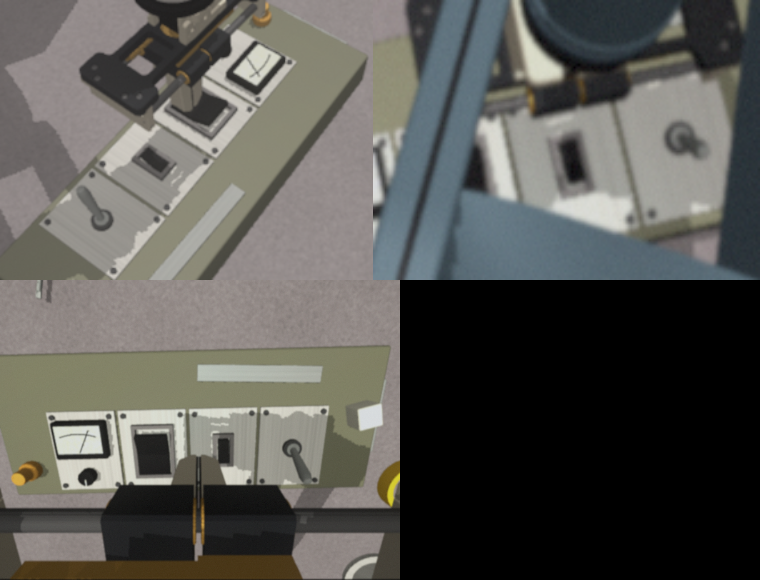

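The lever now leans toward the robot in all three views (foot (293,447), tip (306,480) in the wrist inset). Next is the broad rocker.

Call:
jog_arm([
  [[-8,-28,0],[0,0,0],1],
  [[-9,-28,0],[0,0,0],1],
  [[0,0,30],[0,0,0],1],
  [[0,0,25],[0,0,0],1],
  [[0,0,15],[0,0,0],1],
  [[0,0,0],[0,0,0],1],
])

```text
t: 7.18
position: [0.5229, -0.0376, 0.1308]
tcp_rot: [[0.993, 0.114, 0.007], [0.114, -0.993, -0.005], [0.006, 0.006, -1.0]]
force: [0.3, 0.1, 0.7]
finger_gap: 0.0004
```

```bash
python3 - <<'E'
from h import *
s=robot.camera("scene");save("s2",cv2.resize(s[150:310,150:350],(600,480),interpolation=2))
E
```

```text
(no output)
```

View pics/s2.png

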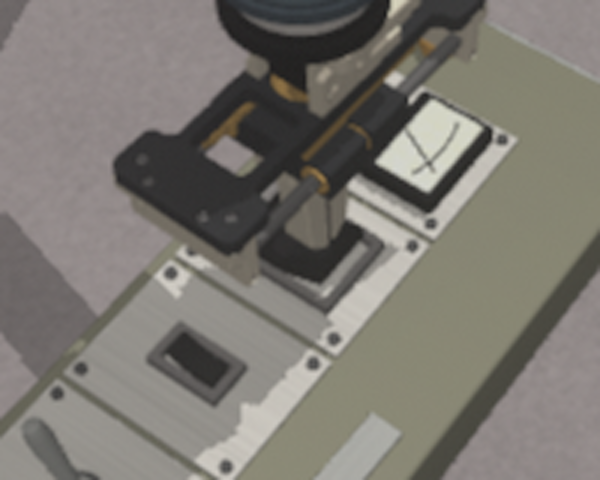

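The closed fingers hover over the far half of the broad rocker (about (315,235) in the crop). I'll shift 10 mm sideways and press.

Call:
jog_arm([
  [[-2,-10,0],[0,0,-0.9],1],
  [[0,0,15],[0,0,0],1],
  [[0,0,7],[0,0,0],1],
  [[0,0,0],[0,0,0],1],
])

```text
t: 7.72
position: [0.5217, -0.028, 0.1099]
tcp_rot: [[0.991, 0.131, 0.012], [0.131, -0.991, -0.006], [0.011, 0.008, -1.0]]
force: [0.5, 0.5, -0.0]
finger_gap: 0.0004
```

Call:
jog_arm([
  [[0,0,4],[0,0,0],1],
  [[0,0,4],[0,0,0],1],
  [[0,0,3],[0,0,0],1],
  [[0,0,3],[0,0,0],1],
  [[0,0,0],[0,0,0],1],
])

```text
t: 8.35
position: [0.5231, -0.0282, 0.0958]
tcp_rot: [[0.991, 0.131, 0.015], [0.131, -0.991, -0.007], [0.014, 0.008, -1.0]]
force: [-0.3, -0.4, -0.1]
finger_gap: 0.0005
```

Zero force at tip height 77 mm suggests the rocker snapped away. I'll retreat upward and check.

Call:
jog_arm([
  [[0,0,-20],[0,0,0],1],
  [[0,0,-40],[0,0,0],1],
  [[0,0,-40],[0,0,0],1],
  [[-40,0,-20],[0,0,0],1],
  [[-50,0,0],[0,0,0],1],
  [[-50,0,0],[0,0,0],1],
  [[-20,0,0],[0,0,0],1],
  [[0,0,0],[0,0,0],1],
])

```text
t: 9.35
position: [0.3559, -0.0492, 0.2161]
tcp_rot: [[0.991, 0.131, 0.008], [0.131, -0.991, -0.008], [0.007, 0.009, -1.0]]
force: [0.9, 0.4, -0.4]
finger_gap: 0.0007
```

```bash
python3 look.py w4; python3 - <<'E'
from h import *
s=robot.camera("scene");w=cv2.cvtColor(cv2.imread("pics/w4.png"),4)
m=np.zeros((600,800,3),np.uint8);m[:300,:400]=cv2.resize(s[160:370,100:380],(400,300),interpolation=2);m[:300,400:]=cv2.resize(w,(400,300))
m[300:,:400]=cv2.resize(s[200:290,190:310],(400,300),interpolation=2);save("m2",m)
E
```

```text
9.35 [ 0.3559 -0.0492  0.2161] [[0.991, 0.131, 0.008], [0.131, -0.991, -0.008], [0.007, 0.009, -1.0]] [ 0.9  0.4 -0.4] 0.0006633597125252956
aux_pivot [497.3  24.1] 0.95 [ 0.5273 -0.2084  0.068 ]
mains_mid [275.8  22.7] 0.63 [ 0.503  -0.0294  0.074 ]
```

View pics/m2.png

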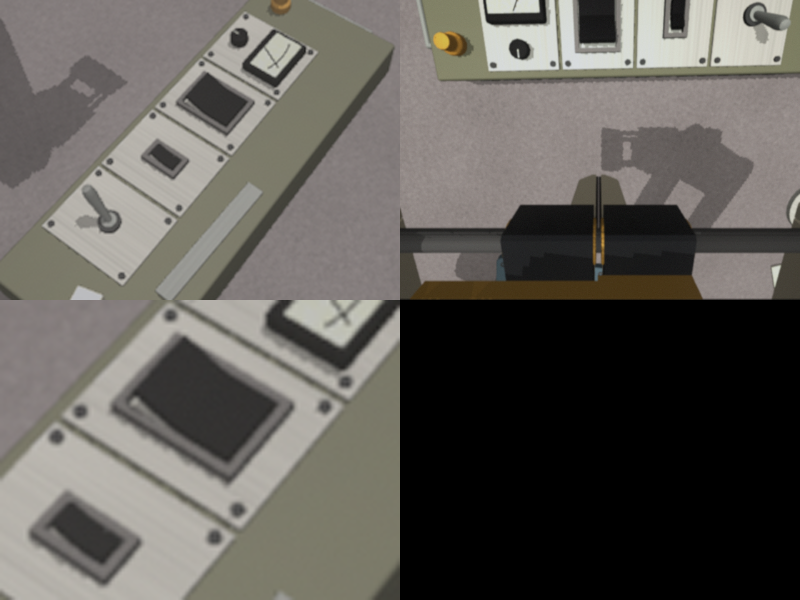

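The broad rocker now shows the same profile as the fan rocker: near half raised, far half level. In the crop the near end overlaps the collar around (185,340) and the far edge is flush. The fan rocker is unchanged, the lever leans toward the robot, and the gripper is clear.

```bash
python3 -c "
from h import *
print(robot.job_done())"
```

```text
the job is handed in; nothing more can be done
None
```

The bench is changed over to mains. I pushed the steel lever to off from its far side with the closed fingertips, then pressed the far half of the broad rocker until it snapped over. I backed away and handed the job in at about 9.5 s, well under the 34 s limit.

**Last checks:** the final scene and wrist pictures show:
- the lever leaning towards the robot;
- the broad rocker with its far half level and near half raised;
- the fan rocker still on;
- nothing touching the robot. The wrist force read about 1 N or less with the arm clear.

**Forces:** the highest wrist reading at the end of any move was about 3 N, during the lever push. I did not see the force within moves. The reading was already near zero at the bottom of the rocker press, which fits it having snapped over.

**Disagreements:**
- One wrist look missed the lever's pivot, so I worked it out by hand from the picture.
- The position estimates for both switches differed by up to about 7 mm between views, so I used rounded averages.

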